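# Press an inlay into its board and hold it

## Task

Lay the dark walnut roundel, inlay side up as it lies, flat in the round pocket of the pale board on the press's carriage, then push the carriage fully home under the press head. Then push the red knob 12 mm down from its rest height (it has 20 mm of travel: never drive it down to its stop) and keep it there while the glue grabs: the program finishes while still holding the knob down. Leave the two turned cups and the chisel where they are.

Things in the scene. Friction and masses are not known exactly. Their poses are not given: they have to be found in the camera images.
- press: Fixed green bench press. Origin on the table right under the plunger's axis; z up; its front is -x, and the carriage slides along its x axis. Base plate 120 mm wide (y), from x = -260 to +125 mm, its side rails 22 mm high; column from x = +85 to +120 mm behind; head 70 mm wide, from x = -35 to +120 mm, from 96 to 130 mm above the table.
- carriage (a joint): Carriage slide, m: 0 = fully home, pocket exactly under the plunger (hard stop); up to 0.16 = pulled out to the press's -x. It slides with about 1.5 N of friction and stays where it is left.
- pocket (a point): Centre of the flat floor of the round pocket in the pale board on the carriage, 34 mm above the table. Its axes are parallel to the press's. Pocket diameter 48 mm with a 2 mm chamfer at the mouth, 6 mm deep; the board is 110 (x) by 90 (y) mm, its top 40 mm above the table.
- handle (a point): Middle of the upper edge of the carriage's dark wooden push handle, an upright plate 14 mm thick (x) and 60 mm wide (y), its upper edge 70 mm above the table and reaching down to 16 mm. It stands 130 mm to the press's -x of the pocket's centre; push it towards the press's +x to close. Axes parallel to the press's.
- plunger (a joint): Plunger travel, m: 0 = up at rest, grows as the red knob is pushed down, hard stop at 0.020; a spring pushes it back up as soon as it is let go. With the roundel beneath, the push needed is about 2.5 N to start, 4.5 N at 6 mm where the foot meets the roundel, about 12 N at 12 mm and 21 N at the stop.
- knob_top (a point): Centre of the flat top of the red knob (48 mm across, its flat top 42 mm across, 23 mm high), on the plunger's axis; 177 mm above the table at rest, and moves down with the plunger.
- foot: Black rubber foot of the plunger, a disc 32 mm across and 10 mm thick on its own spring (1 N per mm), origin at the centre of its lower face; 60 mm above the table at rest, so 6 mm above a seated roundel.
- roundel: Loose dark walnut disc, 44 mm across and 20 mm thick, about 25 g, small pale inlaid dots on its upper face; lies flat on the table. Origin at the centre of its underside, z up.
- cup_a: Bystander: small pale turned wooden cup, 54 mm across, 42 mm high, origin at the centre of its underside.
- cup_b: Bystander: like cup_a, in a slightly darker wood.
- chisel: Bystander: wood chisel lying flat, handle 24 mm thick, 212 mm long in all along its x, origin at the ferrule on the table.
Things that resemble listed ones, but are neither listed nor needed, are in the scene too. Leave any blue look-alike of the roundel alone.

How it is judged:
On the way, in this order (a step that is already met when the one before it is completed fails the run):
1. the roundel lies flat in the pocket, let go, with the carriage still out (horizontal distance between roundel and pocket below 0.004 m and z of roundel in the frame of pocket between -0.003 and 0.002 m and angle between roundel's own z axis and vertical below 0.06 rad and contact force between the fingers and roundel below 0.2 N and value of joint carriage above 0.05 m), for 0.2 s.
2. the carriage is fully home with the roundel in its pocket (horizontal distance between roundel and pocket below 0.004 m and z of roundel in the frame of pocket between -0.003 and 0.002 m and angle between roundel's own z axis and vertical below 0.06 rad and value of joint carriage below 0.004 m), for 0.2 s.
3. the knob is held about 12 mm down, the foot pressing on the roundel (all of step 2 and value of joint plunger between 0.009 and 0.015 m and contact force between foot and roundel above 2 N), for 0.5 s.
At the end, for the whole second after the job is handed in: Roundel flat in the pocket (centre within 4 mm, underside within 2 mm of its floor, tilt under 0.06 rad), not touched by the fingers; carriage within 4 mm of home; knob held 9 to 15 mm down, foot pressing the roundel with over 2 N, all through the last second (all of step 3 and contact force between the fingers and roundel below 0.2 N); the arm keeps its last pose, push and grip.
It fails at once if the knob is driven down to its stop (over 18.5 mm) (value of joint plunger above 0.0185 m).
It fails at once if the pale cup is disturbed (moved over 20 mm) (distance of cup_a from where it was at the start of the episode above 0.02 m).
It fails at once if the darker cup is disturbed (moved over 20 mm) (distance of cup_b from where it was at the start of the episode above 0.02 m).
It fails at once if the chisel is disturbed (moved over 20 mm) (distance of chisel from where it was at the start of the episode above 0.02 m).
It also fails if it takes over 59 s, if anything falls off the work surface, if the arm or the gripper's body presses on something with over 40 N, if the wrist force passes 120 N, or if a joint passes its speed limit or range.

## Robot

A 6-joint arm with a two-finger parallel gripper is mounted at the origin on the work surface. World frame = base frame: x ahead of the robot, y to its left, z up, the work surface at z = 0. Lengths are in m, angles in rad, forces in N, time in s.
With the tool pointing down it reaches from about 0.35 to 0.775 m from the base axis. Payload 7.3 kg.
Tool frame: the origin (TCP) lies between the finger pads; the fingertips stand ctrl.tip_reach ahead of it and the grasp point (between the pads) lies 11 mm behind it (ctrl.tip_reach is the distance from the TCP to the fingertips, in m); z points along the fingers, y is the line along which they close (so a half turn about z gives the same grasp; the last joint's range is limited). The gripper opens to 92 mm and grips with 3 to 60 N. Pads are 19 mm wide; open, the fingers measure 130 mm over their backs; the gripper's body (75 mm by 190 mm) begins 47 mm behind the grasp point.
Start: joints at [1.178, 0.342, 1.524, -0, 1.275, -0.146], TCP at [0.128, 0.509, 0.235] pointing down, gripper open.
Joint ranges: [-2.53, 2.53], [-0.77, 2.02], [0.04, 2.7], [-1, 4.14], [0.28, 2.66], [-3.11, 3.11]. Speed limits (rad/s): [2.57, 2.57, 3.14, 3.14, 3.14, 3.14].

## Interface

Orientations are given as a unit quaternion [w, x, y, z].
In Python, from plant import ctrl gives the robot as it stands. Calls block until the motion is done:
- ctrl.movep(position, orientation): joint-space move of the TCP to a pose.
- ctrl.line_to(position, attitude=None, rate=0.15, max_force=None): straight line of the TCP; attitude=None keeps the orientation; rate is the mean speed in m/s. With max_force (N) it stops when the force on the tool has changed by that much, and returns True; else False.
- ctrl.movej(angles): joint-space move.
- ctrl.command_gripper(opening, squeeze=None): finger opening in m; squeeze is the grip in N (None keeps the last); returns when the fingers have stopped.
- ctrl.pause(seconds).
- ctrl.ik(position, orientation): joint angles nearest the present ones, or None.
- ctrl.read_state(): the state.
- ctrl.get_image(name): name is "side" or "top" or "wrist"; returns a dict with "image" (384x512x3 uint8, blue, green, red), "z_map" (384x512 float32, m along the optical axis (not along the pixel's ray), 0 where there is no reading), "mtx" (3x3 intrinsics, pixels), "cam_to_world" (4x4, takes a point from camera to world coordinates). Camera axes: x right, y down, z forward; pixel columns grow to the right and rows downward; lengths in m; the calibration is good to about 2 mm. A picture is of the moment at which its call begins.
A pose or a line that the arm cannot do raises ctrl.MotionError and nothing moves.
- ctrl.job_done(): hands the job in; it is judged then, once.
The state is a dict: "time_s": time; "joint_positions": joint angles; "qvel": joint speeds; "joint_efforts": joint torques, N m; "ee_pos": TCP position; "ee_rot": TCP orientation; "ft_force": force on the tool from outside, world axes, zero at the start; "wrist_torque": the same for the moment, N m; "gripper_width": finger opening in m; "finger_force": force on a finger pad.
Only numpy, scipy, OpenCV 4.12 (cv2) and the standard library are available. Lean on these libraries where they do the work, as an engineer would, in place of code of your own. Each camera call takes 0.05 s, during which the arm holds its last target. There are 200 camera calls.

## Working session

There is one attempt and no reset: what is moved stays moved. The work goes in short steps, each a Python script; the robot and the scene stay as the last script left them, time stands still between calls to the robot, and variables do not carry over. Pictures are saved under pics/ and viewed, at most 10 in all, crops included, and the job is handed in when it is done.

```bash
mkdir -p pics; ls
python3 - <<'E'
from plant import ctrl
import cv2,numpy as np
for n in("top","side"):
    d=ctrl.get_image(n); cv2.imwrite(f"pics/{n}0.png",d["image"]); np.savez(f"{n}0.npz",**d)
    print(n,d["mtx"].round(1).tolist(),d["cam_to_world"].round(3).tolist())
s=ctrl.read_state(); print(s["time_s"],s["ee_pos"],s["ee_rot"],s["ft_force"],ctrl.tip_reach)
E
```

```text
pics
top [[394.8, 0.0, 256.1], [0.0, 394.8, 194.8], [0.0, 0.0, 1.0]] [[-0.023, -0.992, 0.128, 0.456], [-1.0, 0.024, 0.004, 0.11], [-0.007, -0.128, -0.992, 1.062], [0.0, 0.0, 0.0, 1.0]]
side [[421.9, 0.0, 258.7], [0.0, 421.9, 193.5], [0.0, 0.0, 1.0]] [[-0.998, -0.041, 0.039, 0.555], [-0.056, 0.682, -0.729, 0.848], [0.003, -0.73, -0.684, 0.835], [0.0, 0.0, 0.0, 1.0]]
0.1 [0.12808798 0.50878223 0.23411575] [-1.95656466e-04  1.23084155e-01  9.92396002e-01 -6.54519800e-04] [ 0.70155766 -0.47104896  0.89989853] 0.008
```

View pics/top0.png

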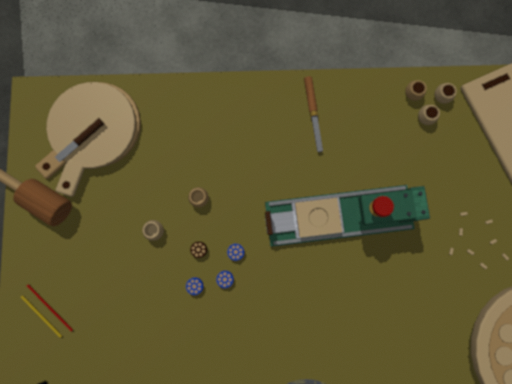

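View pics/side0.png

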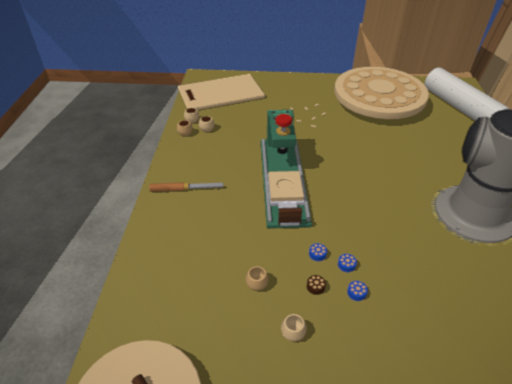

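The top view shows the roundel at (199,250), next to three blue look-alikes. The cups are at (199,198) and (153,231). The pocket is at (319,217), the knob at (383,207) and the handle at (269,223). The side view agrees: roundel (316,284), pocket (286,185), knob (284,120).

```bash
cat > h.py <<'E'
import numpy as np,cv2
def ray(d,uv,z):
    T=d["cam_to_world"]; r=T[:3,:3]@np.linalg.inv(d["mtx"])@np.array([uv[0],uv[1],1.])
    o=T[:3,3]; return o+r*(z-o[2])/r[2]
def blobs(m,amin=20):
    n,l,s,c=cv2.connectedComponentsWithStats(m.astype(np.uint8)); return [(c[i],s[i]) for i in range(1,n) if s[i,4]>=amin]
E
python3 - <<'E'
from h import *
for n,(rx,ry) in {"top":((185,215),(236,264)),"side":((300,332),(270,298))}.items():
    d=dict(np.load(n+"0.npz")); im=d["image"].astype(int); B,G,R=im[...,0],im[...,1],im[...,2]
    hsv=cv2.cvtColor(d["image"],cv2.COLOR_BGR2HSV)
    # red knob
    m=(R>140)&(G<50)&(B<50)
    for c,s in blobs(m): print(n,"red",c.round(1),s.tolist(),ray(d,c,.177).round(4),"depth",d["z_map"][int(c[1]),int(c[0])].round(3))
    # table colour around roundel
    w=im[ry[0]:ry[1],rx[0]:rx[1]]; t=np.median(w.reshape(-1,3),0); print("table",t,w[0,0])
    m=np.zeros(R.shape,bool); m[ry[0]:ry[1],rx[0]:rx[1]]=np.abs(w-w[0,0]).sum(2)>45
    cs,_=cv2.findContours(m.astype(np.uint8),0,2); c=max(cs,key=cv2.contourArea); h=cv2.convexHull(c)
    (e,ax,a)=cv2.fitEllipse(h); print(n,"roundel",e,ax,ray(d,e,.012).round(4),ray(d,e,.02).round(4))
    # pale board
    x0=(260,185,350,250) if n=="top" else (262,165,310,205)
    s=np.zeros(R.shape,bool); s[x0[1]:x0[3],x0[0]:x0[2]]=1
    m=s&(R>150)&(R-B>40)
    for c,q in blobs(m,100):
        print(n,"board",c,q.tolist())
    cs,_=cv2.findContours(m.astype(np.uint8),0,2); c=max(cs,key=cv2.contourArea); r=cv2.minAreaRect(c)
    b=np.array([ray(d,p,.04) for p in cv2.boxPoints(r)]); print(b.round(4)[:,:2].tolist(),[np.linalg.norm(b[i]-b[i-1]).round(4) for i in range(4)])
    g=d["image"]
    k=g[185:250,255:435] if n=="top" else g[100:230,250:315]
    cv2.imwrite(f"pics/{n}c.png",cv2.resize(k,None,fx=4.4,fy=4.4,interpolation=cv2.INTER_CUBIC))
E
```

```text
table [42. 88. 96.] [44 89 98]
top roundel (199.48538208007812, 251.0919952392578) (17.891666412353516, 21.88248634338379) [0.445  0.2669 0.012 ] [0.445  0.2657 0.02  ]
top board [318.16694215 217.42809917] [296, 199, 45, 37, 1210]
[[0.5629, 0.0115], [0.5737, -0.0949], [0.4886, -0.1012], [0.478, 0.004]] [np.float64(0.0852), np.float64(0.1069), np.float64(0.0853), np.float64(0.1058)]
side red [282.8 118.8] [276, 115, 15, 9, 105] [ 0.5418 -0.1658  0.177 ] depth 1.19
table [ 59. 115. 129.] [ 60 117 131]
side roundel (316.89959716796875, 284.9055480957031) (20.042173385620117, 24.135765075683594) [0.4492 0.2713 0.012 ] [0.4502 0.2769 0.02  ]
side board [285.27056019 184.47914184] [269, 171, 35, 27, 839]
[[0.5752, -0.0984], [0.4758, -0.1044], [0.4781, 0.0062], [0.5709, 0.0118]] [np.float64(0.1103), np.float64(0.0995), np.float64(0.1107), np.float64(0.093)]
```

View pics/topc.png

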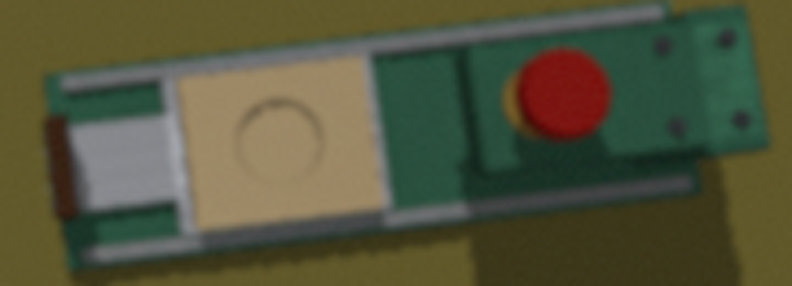

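```bash
cat >> h.py <<'E'
def quat(ydir):  # tool down, closing axis along ydir
    a=np.arctan2(ydir[0],-ydir[1])/2; return np.array([0,np.cos(a),np.sin(a),0])
E
python3 - <<'E'
from h import *
from plant import ctrl
y=np.array([.9945,.105])
for s in(1,-1):
    q=quat(s*y); print(s,[np.round(ctrl.ik(p,q),2) for p in([.446,.268,.2],[.526,-.045,.2],[.54,-.166,.25])])
q=min((quat(y),quat(-y)),key=lambda q:abs(ctrl.ik([.5,0.1,.2],q)[5])); print(q)
ctrl.movep([.446,.268,.2],q)
d=ctrl.get_image("wrist"); np.savez("w1.npz",**d); cv2.imwrite("pics/w1.png",d["image"])
ctrl.movep([.52,-.02,.25],q)
d=ctrl.get_image("wrist"); np.savez("w2.npz",**d); cv2.imwrite("pics/w2.png",d["image"])
print(d["cam_to_world"].round(3),d["mtx"][0,0])
a=[cv2.imread(f"pics/w{i}.png") for i in(1,2)]
cv2.imwrite("pics/w12.png",cv2.resize(np.hstack(a),(800,300)))
print(ctrl.read_state()["time_s"])
E
```

```text
1 [array([ 0.39,  0.36,  1.59, -0.  ,  1.19,  0.29]), array([-0.23,  0.38,  1.57, -0.  ,  1.19, -0.34]), array([-0.43,  0.4 ,  1.39, -0.  ,  1.35, -0.54])]
-1 [array([ 0.39,  0.36,  1.59, -0.  ,  1.19, -2.85]), array([-0.23,  0.38,  1.57, -0.  ,  1.19,  2.81]), array([-0.43,  0.4 ,  1.39, -0.  ,  1.35,  2.6 ])]
[0.         0.66895549 0.74330246 0.        ]
[[ 0.994  0.101  0.031  0.51 ]
 [ 0.105 -0.951 -0.292  0.06 ]
 [-0.     0.293 -0.956  0.399]
 [ 0.     0.     0.     1.   ]] 322.28755972975205
2.8417
```

View pics/w12.png

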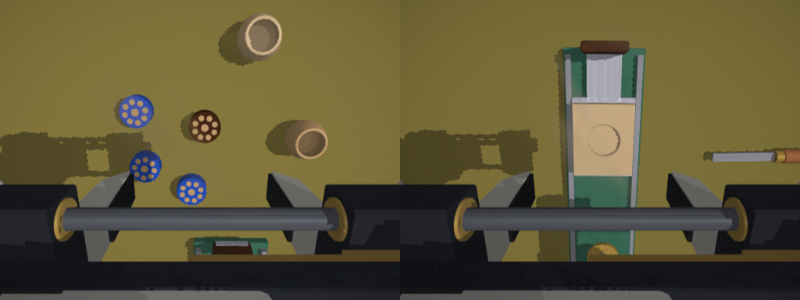

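The left half (wrist camera near the roundel) shows the dark roundel at (205,126), with blue ones to its left and the cups to its right. The right half shows the pocket at (604,140), the board, and the handle at (605,46). Next I measure from these.

Run:
```python
from h import *
d=dict(np.load("w1.npz")); d2=dict(np.load("w2.npz"))
# roundel: top face centre from the inlay dots, and from dark disc
im=d["image"]; x0,y0=262,161; c=im[y0-30:y0+30,x0-30:x0+30].astype(int)
hsv=cv2.cvtColor(im,cv2.COLOR_BGR2HSV)[y0-30:y0+30,x0-30:x0+30].astype(int)
dots=(c.sum(2)>330)&(c[...,2]>c[...,0]+20)
for p,s in blobs(dots,6): pass
pts=np.array([p for p,s in blobs(dots,6) if np.hypot(*(p-30))<22])+[x0-30,y0-30]
P=np.array([ray(d,p,.02) for p in pts]); print("dots",P.round(4)[:,:2].tolist())
ctr,_=cv2.minEnclosingCircle((P[:,:2]*1000).astype(np.float32)); print("dots circle",np.array(ctr).round(1),_)
# board
im=d2["image"].astype(int); B,G,R=[im[...,i] for i in range(3)]
m=np.zeros(B.shape,np.uint8); m[125:235,205:315]=((R>140)&(R-B>40)&(G>110))[125:235,205:315]
cs,_=cv2.findContours(m,0,2); k=max(cs,key=cv2.contourArea).reshape(-1,2)
W=np.array([ray(d2,p,.04)[:2]*1000 for p in k],np.float32); r=cv2.minAreaRect(W); print("board",r); bx=cv2.boxPoints(r); print(bx.tolist())
# pocket outline: edge inside the board
g=cv2.cvtColor(d2["image"],cv2.COLOR_BGR2GRAY)
c=g[130:232,212:308]; cv2.imwrite("pics/pk.png",cv2.resize(np.hstack([c,cv2.Canny(c,25,60)]),None,fx=4,fy=4,interpolation=cv2.INTER_NEAREST))
# handle: top edge
m=np.zeros(B.shape,np.uint8); m[40:80,215:305]=((R>G*1.4)&(R-B>15)&(R<150))[40:80,215:305]
for p,s in blobs(m): print("handle",p,s.tolist(),ray(d2,p,.07)[:2])
s0=dict(np.load("side0.npz"))
```

```text
dots [[0.4438, 0.282], [0.4548, 0.2825], [0.4368, 0.2738], [0.4625, 0.2754], [0.45, 0.2694], [0.4373, 0.2631], [0.4632, 0.2647], [0.4453, 0.2561], [0.4561, 0.2566]]
dots circle [450.  269.3] 14.08987045288086
board ((525.4398193359375, -45.16854476928711), (89.61160278320312, 109.70777893066406), 5.5308051109313965)
[[475.5557556152344, 5.111549377441406], [486.1294860839844, -104.08547973632812], [575.3238525390625, -95.44863891601562], [564.7501220703125, 13.748390197753906]]
handle [260.35873388  60.11137163] [232, 52, 60, 17, 853] [0.51169926 0.08261594]
```

View pics/pk.png

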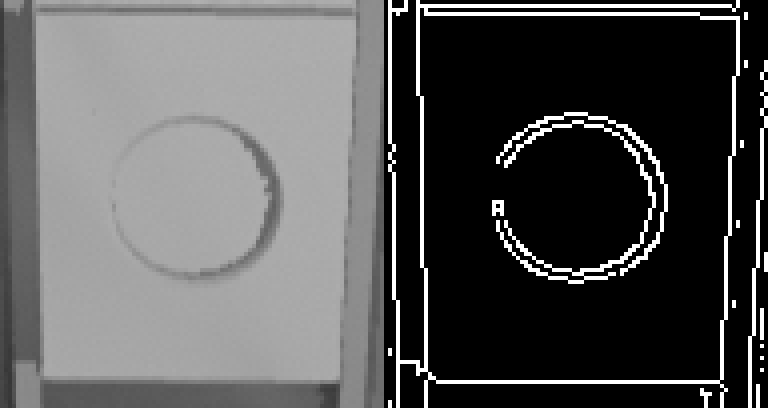

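The crop shows the pocket's outline as two rings, the chamfer and the wall, centred in the board at about (197,198) in the left half.

Run:
```python
from h import *
from plant import ctrl
d2=dict(np.load("w2.npz")); g=cv2.cvtColor(d2["image"],cv2.COLOR_BGR2GRAY)[130:232,212:308]
e=cv2.Canny(g,25,60); v,u=np.nonzero(e); W=np.array([ray(d2,(a+212,b+130),.04)[:2]*1000 for a,b in zip(u,v)])
B=np.array([525.4,-45.2]); r=np.hypot(*(W-B).T); k=W[r<33]
h=cv2.convexHull(k.astype(np.float32)).reshape(-1,2)
A=np.c_[2*h,np.ones(len(h))]; s=np.linalg.lstsq(A,(h**2).sum(1),rcond=None)[0]; print("pocket",s[:2],"R",np.sqrt(s[2]+s[:2]@s[:2]))
y=np.array([np.cos(np.radians(5.53)),np.sin(np.radians(5.53))]); q=quat(y)
P=np.array([.450,.2693])
ctrl.movep([*P,.12],q); ctrl.command_gripper(.065)
ctrl.line_to([*P,.017]); st=ctrl.read_state(); print(st["ee_pos"],st["time_s"])
ctrl.command_gripper(0.03,15); st=ctrl.read_state(); print(st["gripper_width"],st["finger_force"])
ctrl.line_to([*P,.12]); st=ctrl.read_state(); print(st["gripper_width"],st["finger_force"],st["time_s"])
ctrl.movep([.5254,-.0452,.13],q)
d=ctrl.get_image("side"); cv2.imwrite("pics/s2.png",cv2.resize(d["image"][80:310,180:400],None,fx=2.5,fy=2.5))
```

```text
pocket [525.82559986 -44.4794704 ] R 25.70846792610729
[0.45049826 0.26955093 0.01760754] 5.5583
0.04295613550461994 15.001208810135722
0.04320682787345382 14.999775246251374 6.8833
```

View pics/s2.png

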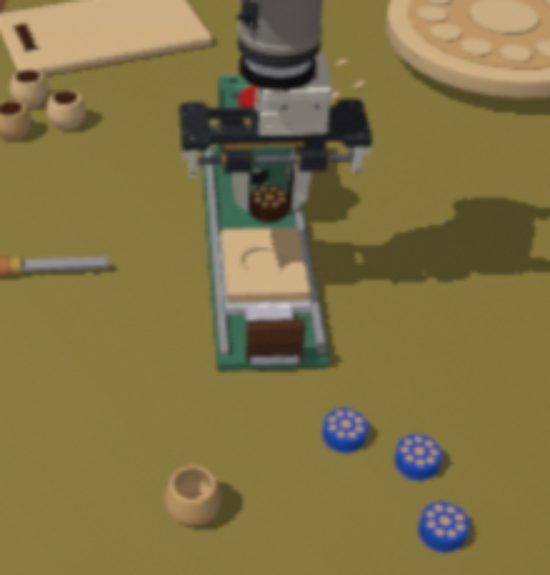

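The roundel is held level between the fingers, at (268,200) in the crop, above the carriage. I'll place it now.

Run:
```python
from h import *
from plant import ctrl
P=np.array([.5257,-.0447])
ctrl.line_to([*P,.065])
ctrl.pause(.3); f0=ctrl.read_state()["ft_force"]
hit=ctrl.line_to([*P,.0505],rate=.03,max_force=4); st=ctrl.read_state(); print(hit,st["ee_pos"],st["ft_force"]-f0)
if st["ee_pos"][2]<.0545:
    ctrl.command_gripper(.062); ctrl.pause(.3); ctrl.line_to([*P,.13])
    ctrl.movep([.52,-.02,.25],quat([np.cos(np.radians(5.53)),np.sin(np.radians(5.53))]))
    d=ctrl.get_image("wrist"); np.savez("w3.npz",**d); cv2.imwrite("pics/w3.png",cv2.resize(d["image"][30:384,180:340],None,fx=1.6,fy=1.6))
    im=d["image"][130:232,212:308].astype(int); dots=d["image"]
    dark=(im.sum(2)<200); cs=blobs(dark,100); 
    for c,s in cs: print(c+[212,130],s.tolist(),ray(d,c+[212,130],.05))
print(ctrl.read_state()["time_s"])
```

```text
True [ 0.52551347 -0.04470693  0.0511102 ] [ 0.15966483 -0.60182122  4.15709741]
[267.24225352 174.4       ] [39, 31, 28, 36, 355] [ 0.53211395 -0.03596743  0.05      ]
11.6417
```

```bash
ls pics
```

```text
pk.png
s2.png
side0.png
sidec.png
top0.png
topc.png
w1.png
w12.png
w2.png
w3.png
```

View pics/w3.png

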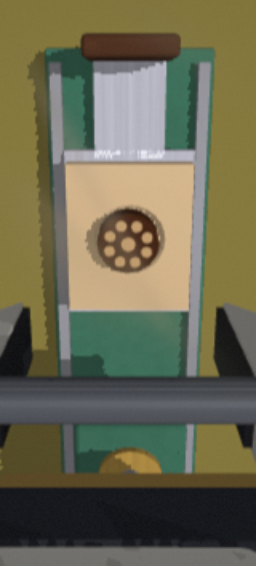

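Run:
```python
from h import *
d=dict(np.load("w3.npz")); c=d["image"][140:215,230:300].astype(int)
# roundel top: dots ring, classified against the dark disc
dark=((c.sum(2)<230)).astype(np.uint8); cs,_=cv2.findContours(dark,0,2); h=cv2.convexHull(np.vstack(cs).reshape(-1,2)[:, :])
k=max(cs,key=cv2.contourArea); m=np.zeros(dark.shape,np.uint8); cv2.fillConvexPoly(m,cv2.convexHull(k),1); m=cv2.erode(m,np.ones((3,3)))
dots=(c.sum(2)>300)&(m>0)
P=np.array([ray(d,p+[230,140],.054)[:2]*1000 for p,s in blobs(dots,4)]); print(P.round(1).tolist())
print(cv2.minEnclosingCircle(P.astype(np.float32)))
```

```text
[[518.2, -32.3], [529.1, -31.6], [511.2, -40.3], [537.1, -38.7], [524.4, -45.0], [511.8, -51.2], [537.6, -49.4], [519.9, -58.0], [530.6, -57.6]]
((524.3952026367188, -44.89828109741211), 14.139312744140625)
```

The roundel is seated, at (128,241) in the picture. Its dot ring measures 14.1 mm in radius at z = 54 mm, as it should, and is centred within about 1.5 mm. Now I push the handle.

Run:
```python
from h import *
from plant import ctrl
t=np.radians(5.53); ax=np.array([np.sin(t),-np.cos(t)]); q=quat([np.cos(t),np.sin(t)])
pk=np.array([.5255,-.0447]); S=pk-.185*ax
ctrl.movep([*S,.14],q); ctrl.command_gripper(0.0,20); ctrl.line_to([*S,.043]); ctrl.pause(.2)
f0=ctrl.read_state()["ft_force"]
c=pk-.147*ax
hit=ctrl.line_to([*(c+.137*ax),.043],rate=.05,max_force=9)
st=ctrl.read_state(); e=st["ee_pos"][:2]; print(hit,e,"travel past contact",(e-c)@ax,st["ft_force"]-f0,st["time_s"])
B=S+ax*((e-S)@ax-.03)
ctrl.line_to([*B,.043]); ctrl.line_to([*B,.26])
kn=np.array([.5418,-.1658]); ctrl.movep([*(kn-.06*ax),.30],q)
d=ctrl.get_image("wrist"); np.savez("w4.npz",**d); cv2.imwrite("pics/w4.png",d["image"])
im=d["image"].astype(int); m=(im[...,2]>100)&(im[...,1]<60)&(im[...,0]<60)
for p,s in blobs(m,50): print("red",p,s.tolist(),ray(d,p,.177))
s=ctrl.get_image("side"); im=s["image"].astype(int); m=(im[...,2]>100)&(im[...,1]<60)&(im[...,0]<60)
for p,q_ in blobs(m,30): print("side red",p,q_.tolist(),ray(s,p,.17))
print(ctrl.read_state()["time_s"])
```

```text
True [ 0.52340065 -0.02529638] travel past contact 0.127484375828026 [ 1.59611064 -0.22337158  1.28527507] 17.4333
red [256.49350649 244.75324675] [256, 226, 2, 39, 77] [ 0.54071879 -0.1707577   0.177     ]
side red [283.02484472 119.91304348] [275, 114, 17, 13, 161] [ 0.54077057 -0.17080094  0.17      ]
20.025
```

View pics/w4.png

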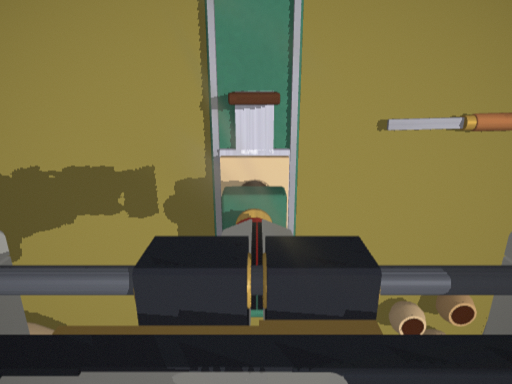

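The carriage is in: the board is partly under the head and the handle is at (254,98). The knob is hidden behind the fingers at (256,245), so I'll look again from further along, and check that the carriage is home.

Run:
```python
from h import *
from plant import ctrl
t=np.radians(5.53); ax=np.array([np.sin(t),-np.cos(t)]); q=quat([np.cos(t),np.sin(t)])
kn=np.array([.5415,-.168]); ctrl.movep([*(kn+.03*ax),.31],q)
d=ctrl.get_image("wrist"); np.savez("w5.npz",**d); cv2.imwrite("pics/w5.png",d["image"])
im=d["image"].astype(int); m=((im[...,2]>90)&(im[...,1]<60)&(im[...,0]<60)).astype(np.uint8)
for p,s in blobs(m,50):
    print("red",p,s.tolist(),ray(d,p,.177))
cs,_=cv2.findContours(m,0,2); k=max(cs,key=cv2.contourArea).reshape(-1,2)
W=np.array([ray(d,p,.17)[:2]*1000 for p in k],np.float32); print("ext along ax",np.sort(W@ax)[[0,-1]],"ell",cv2.fitEllipse(W),cv2.minEnclosingCircle(W))
m=((im[...,2]>im[...,1]*1.4)&(im[...,2]-im[...,0]>15)&(im[...,2]<150)); m[130:]=0; m[:,:200]=0; m[:,320:]=0
for p,s in blobs(m,100): print("handle",p,s.tolist(),ray(d,p,.07))
print(ctrl.read_state()["time_s"])
```

```text
red [253.54884379 145.85181689] [228, 120, 52, 53, 2119] [ 0.5379666 -0.1705829  0.177    ]
ext along ax [199.80652809 247.4401744 ] ell ((537.8733520507812, -172.4379119873047), (46.436798095703125, 47.057373046875), 7.146416664123535) ((537.6475219726562, -172.41676330566406), 24.02618980407715)
handle [272.52201258  10.16981132] [260, 6, 21, 12, 159] [ 0.5454755 -0.0403736  0.07     ]
20.5333
```

View pics/w5.png

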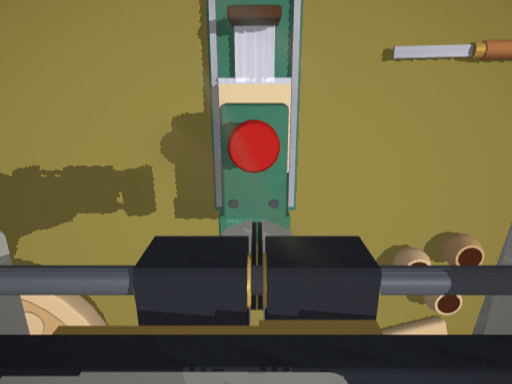

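Run:
```python
from h import *
t=np.radians(5.53); ax=np.array([np.sin(t),-np.cos(t)]); kn=np.array([.5379,-.1715])
for n,(r0,r1) in {"w4":(60,170),"w5":(0,115)}.items():
    d=dict(np.load(n+".npz")); g=d["image"][:,244:264].astype(int).mean(1); dz=d["z_map"][:,244:264]
    print(n,"cam along ax",round((d["cam_to_world"][:2,3]-kn)@ax,4))
    e=np.abs(np.diff(g,axis=0)).sum(1)
    for r in range(r0,r1):
        if e[r]>25: print(r,e[r].round(),g[r].round().tolist(),g[r+1].round().tolist(),{z:((ray(d,(254,r+.5),z)[:2]-kn)@ax*1000).round(1) for z in(.04,.07,.13)})
```

```text
w4 cam along ax -0.1444
89 29.0 [98.0, 119.0, 67.0] [107.0, 124.0, 81.0] {0.04: np.float64(-138.3), 0.07: np.float64(-138.7), 0.13: np.float64(-139.6)}
90 38.0 [107.0, 124.0, 81.0] [97.0, 106.0, 91.0] {0.04: np.float64(-137.1), 0.07: np.float64(-137.6), 0.13: np.float64(-138.7)}
91 88.0 [97.0, 106.0, 91.0] [58.0, 66.0, 83.0] {0.04: np.float64(-135.9), 0.07: np.float64(-136.6), 0.13: np.float64(-137.8)}
92 43.0 [58.0, 66.0, 83.0] [35.0, 50.0, 79.0] {0.04: np.float64(-134.8), 0.07: np.float64(-135.5), 0.13: np.float64(-136.9)}
103 50.0 [36.0, 50.0, 79.0] [65.0, 68.0, 82.0] {0.04: np.float64(-121.7), 0.07: np.float64(-123.3), 0.13: np.float64(-126.7)}
104 119.0 [65.0, 68.0, 82.0] [115.0, 108.0, 111.0] {0.04: np.float64(-120.5), 0.07: np.float64(-122.2), 0.13: np.float64(-125.7)}
105 67.0 [115.0, 108.0, 111.0] [140.0, 131.0, 131.0] {0.04: np.float64(-119.3), 0.07: np.float64(-121.1), 0.13: np.float64(-124.8)}
106 29.0 [140.0, 131.0, 131.0] [149.0, 140.0, 140.0] {0.04: np.float64(-118.1), 0.07: np.float64(-120.0), 0.13: np.float64(-123.9)}
107 80.0 [149.0, 140.0, 140.0] [177.0, 166.0, 167
[... 2353 characters left out ...]
p.float64(-53.9), 0.07: np.float64(-53.8), 0.13: np.float64(-53.7)}
101 87.0 [159.0, 204.0, 231.0] [137.0, 175.0, 197.0] {0.04: np.float64(-32.2), 0.07: np.float64(-33.7), 0.13: np.float64(-36.6)}
102 194.0 [137.0, 175.0, 197.0] [90.0, 113.0, 111.0] {0.04: np.float64(-31.0), 0.07: np.float64(-32.5), 0.13: np.float64(-35.7)}
103 112.0 [90.0, 113.0, 111.0] [68.0, 83.0, 51.0] {0.04: np.float64(-29.7), 0.07: np.float64(-31.4), 0.13: np.float64(-34.7)}
104 38.0 [68.0, 83.0, 51.0] [83.0, 102.0, 56.0] {0.04: np.float64(-28.5), 0.07: np.float64(-30.3), 0.13: np.float64(-33.7)}
105 31.0 [83.0, 102.0, 56.0] [93.0, 115.0, 64.0] {0.04: np.float64(-27.3), 0.07: np.float64(-29.1), 0.13: np.float64(-32.8)}
```

Measured from the plunger axis, the handle's rear edge is at -137 mm, the board edge at about -55 mm and the head front at -35 mm. All match the given sizes, so the carriage is home. Now the press.

Run:
```python
from h import *
from plant import ctrl
K=np.array([.538,-.1715])
ctrl.line_to([*K,.215]); ctrl.pause(.3); s=ctrl.read_state(); f0=s["ft_force"]; print(s["ee_pos"])
hit=ctrl.line_to([*K,.178],rate=.015,max_force=1.5); s=ctrl.read_state(); zc=s["ee_pos"][2]; print(hit,s["ee_pos"],s["ft_force"]-f0)
if hit and abs(zc-.185)<.004:
    cmd=zc
    for dn in(.004,.008,.011,.012):
        ctrl.line_to([*K,zc-dn],rate=.02); ctrl.pause(.3); s=ctrl.read_state(); print(dn,(zc-s["ee_pos"][2])*1000,(s["ft_force"]-f0).round(2),s["time_s"])
```

```text
[ 0.53820866 -0.17174898  0.21553112]
True [ 0.5380087  -0.17150771  0.18444792] [-0.16815999 -0.34444861  2.25540291]
0.004 3.921897084650877 [-0.01  0.37  3.06] 24.0583
0.008 7.481077295958816 [-3.23  1.14  7.87] 24.7083
0.011 9.987263071638136 [-2.46  1.35 10.42] 25.3083
0.012 10.83770614638324 [-3.65  1.38 11.17] 25.8583
```

Run:
```python
from plant import ctrl
ctrl.line_to([.538,-.1715,.1844-.0126],rate=.02); ctrl.pause(1.0); s=ctrl.read_state(); print(s["ee_pos"],s["ft_force"],s["time_s"])
if .170<s["ee_pos"][2]<.1755: print(ctrl.job_done())
```

```text
[ 0.53809876 -0.17154405  0.17306931] [-3.59706512  1.08281204 12.54198727] 27.1083
the job is handed in; nothing more can be done
None
```

I seated the roundel in the pocket and pushed the carriage home. I handed the job in at 27 s with the arm still holding the knob about 12 mm down at roughly 12 N; the judge's verdict wasn't shown.

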